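# Switch the tool-room tester over: isolator first, then selector

### The arm

A 7-joint arm with a two-finger parallel gripper is mounted at the origin on the work surface. World frame = base frame: x ahead of the robot, y to its left, z up, the work surface at z = 0. Lengths are in m, angles in rad, forces in N, time in s.
With the tool pointing down it reaches from about 0.425 to 0.925 m from the base axis. Payload 6.8 kg.
Tool frame: the origin (TCP) lies midway between the tips of the shut fingers; the grasp point (between the pads) lies 19 mm behind it; z points along the fingers, y is the line along which they close (so a half turn about z gives the same grasp; the last joint's range is limited). The gripper opens to 85 mm and grips with 20 to 120 N. Pads are 22 mm wide; open, the fingers measure 114 mm over their backs; the gripper's body (76 mm by 85 mm) begins 54 mm behind the grasp point. The pads swing forward as they close: fully open they stand 13 mm farther back than shut.
Start: joints at [-1.453, 0.477, 0.022, 1.555, -0.011, 1.109, -0.083], TCP at [0.151, 0.658, 0.231] pointing down, gripper open.
Joint ranges: [-2.96, 2.96], [-0.34, 2.1], [-1.41, 1.46], [0.24, 2.44], [-1.37, 4.51], [0.17, 1.92], [-2.96, 2.96]. Speed limits (rad/s): [2.39, 2.39, 3.14, 3.14, 3.14, 3.14, 3.14].

### API

Orientations are given as a unit quaternion [w, x, y, z].
In Python, from bench import env gives the robot as it stands.
- The arm moves only by the tool play_rows, never from a script. Its argument "motion" is a list of rows, each an object of numbers: "tx", "ty", "tz": the shift along the tool's x, y, z in m; "ax", "ay", "az": the turn, a rotation vector about the tool's x, y, z in degrees; "claw": the finger opening in m, from 0 to 0.0854. A call has 1 to 10 rows; each row is the pose to reach, as a shift and turn from the pose commanded when the call began, along the tool's axes at that moment; what a row does not reach only later rows make up. A row lasts 1/8 s, in which the tool goes at most 62.5 mm and 10.7 degrees, less where a joint would pass 70% of its speed; a pose out of reach is approached as far as the arm can. A call with a gripper value outside its range is refused whole. The fingers move at their own pace and stop on an object; the grip force is fixed at half the most. Time passes only in rows, so rows that repeat a pose let the fingers close. It gives the time, the measured TCP pose, the force, the opening and the grip force at its end, in the units of the state.
- env.sense(): the state, without advancing time (a new reading comes with each control period).
- env.grab_frame(name): name is "side" or "top" or "wrist"; returns the picture (420x560x3 uint8, red, green, blue); there is no depth.
- env.camera_info(name): a dict with "fovy" (degrees; the focal length in pixels is half the picture's height over the tangent of half this angle, whatever the lens; pixels are square), "cx", "cy" (the principal point, pixels), "R" (3x3) and "t" (3): a world point X has camera coordinates R X + t; the wrist camera has in their place "hand_eye" (4x4, takes a point from camera to tool coordinates, whose origin is the TCP and whose axes are the flange's). Camera axes: x right, y down, z forward; pixel columns grow to the right and rows downward; lengths in m; the calibration is good to about 2 mm. A picture is of the moment at which its call begins: read the wrist's pose just before it. camera_info takes no time and is no camera call.
- env.hand_in(): hands the job in; it is judged then, once.
The state is a dict: "t": time; "joint_pos": joint angles; "dq": joint speeds; "effort": joint torques, N m; "ee_pos": TCP position; "ee_rot": TCP orientation; "wrist_force": force on the tool from outside, world axes, zero at the start; "wrist_torque": the same for the moment, N m; "grip_width": finger opening in m; "grasp_force": force on a finger pad.
Only numpy, scipy, OpenCV 4.12 (cv2) and the standard library are available. Lean on these libraries where they do the work, as an engineer would, in place of code of your own. Each camera call takes 0.05 s, during which the arm holds its last target. There are 200 camera calls.

### The job

On the box with a red and a yellow handle, turn the red isolator handle clockwise all the way to its green mark; this frees the yellow selector handle, which you then turn clockwise all the way to its own green mark (do not force it while it is locked). Leave the red handle on the other box as it is, and let go at the end.

Things in the scene. Friction and masses are not known exactly. Their poses are not given: they have to be found in the camera images.
- unit: Grey switch box with the red and the yellow handle: 160 x 220 mm, top 60 mm above the table, fixed, yawed up to 0.5 rad either way. Origin under its centre, z up; the red handle's axis is at y = +52 mm, the yellow one's at y = -52 mm. On its top, 57 mm from each axis, a white dot marks off and a green dot marks set.
- isolator_grip (a point): Red isolator handle: a bar on edge, 66 x 14 x 38 mm, its underside 76 and top 114 mm above the table, over a steel disc (radius 45 mm, one straight edge, top at 70 mm). This point: on its vertical turning axis, 98 mm above the table; x axis along the bar to its nose (white-striped half), z up. Turns with about 0.1 N m and stays where left.
- selector_grip (a point): Yellow selector handle: same bar, heights, stiffness, point and axes as the red one. Its fan-shaped plate (radius 70 mm, top at 70 mm) butts on the red handle's disc and locks yellow until the disc's straight edge faces it: red within about 15 degrees of its green mark (red still has to be turned fully home first). Yellow turned then traps red.
- isolator (a joint): Angle of the red isolator handle, rad: 0 off (white dot), grows clockwise seen from above, stop at 1.222 (70 degrees, nose on the green dot). Starts between 0 and 0.3.
- selector (a joint): Angle of the yellow selector handle, rad: 0 off (white dot), grows clockwise seen from above, stop at 1.047 (60 degrees, nose on the green dot). Starts at 0.
- dryer_tip (a point): The lookalike red handle alone on the other grey box (150 x 130 mm, 60 mm high), same bar and heights; it works the drying cabinet and must be left alone. This point: the nose end of the bar, 33 mm from its turning axis, 98 mm above the table.

How it is judged:
On the way:
1. the red isolator is set while the yellow selector is still off (value of joint isolator above 1.04 rad and value of joint selector below 0.2 rad), for 0.2 s.
At the end, for the whole second after the job is handed in: the red isolator is within 10 degrees of its green-mark stop (above 1.04 rad), the yellow selector within 10 degrees of its own (above 0.87 rad), both at rest (value of joint isolator above 1.04 rad and value of joint selector above 0.87 rad and velocity of joint isolator between -0.05 and 0.05 rad/s and velocity of joint selector between -0.05 and 0.05 rad/s); the robot touches nothing.
It fails at once if the other box's red handle was turned by more than about 6 degrees (distance of dryer_tip from where it was at the start of the episode above 0.0033 m).
It fails at once if the yellow handle was forced past its lock (turned by more than 17 degrees while red was more than 18 degrees short of its mark) (value of joint selector above 0.3 rad and value of joint isolator below 0.9 rad).
It also fails if it takes over 40 s, if anything falls off the work surface, if the arm or the gripper's body presses on something with over 40 N, if the wrist force passes 120 N, or if a joint passes its speed limit or range.

## Working session

There is one attempt and no reset: what is moved stays moved. The work goes in short steps, Python scripts to look and compute and a tool call to move; the robot and the scene stay as the last step left them, time stands still between calls to the robot, and variables do not carry over. Pictures are saved under pics/ and viewed, at most 10 in all, crops included, and the job is handed in when it is done.

Besides the shell and the picture viewer there is one more tool, called after "Request:" as name([rows], argument=value, ...), one row to a line, values as JSON. play_rows: Moves the arm, as the interface text tells. Its arguments: {"type":"object","properties":{"motion":{"type":"array","items":{"type":"object","properties":{"tx":{"type":"number"},"ty":{"type":"number"},"tz":{"type":"number"},"ax":{"type":"number"},"ay":{"type":"number"},"az":{"type":"number"},"claw":{"type":"number"}}}}},"required":["motion"]}

```bash
ls; mkdir -p pics; python3 - <<'E'
from bench import env
import cv2
s=env.sense();print(s['t'],s['ee_pos'],s['ee_rot'])
for n in("top","side"):
    im=env.grab_frame(n);cv2.imwrite(f'pics/{n}0.png',im[:,:,::-1]);c=env.camera_info(n);print(n,c)
print(env.camera_info('wrist'))
E
```

```text
pics
0.0 [0.15097812 0.65728287 0.23029533] [-4.21507975e-05  1.12632621e-01  9.93636265e-01 -9.28991451e-04]
top {'fovy': 49.93760412938994, 'cx': 276.8910658431362, 'cy': 206.33273518878906, 'R': array([[-0.02314269, -0.99885145, -0.04195467],
       [-0.99122211,  0.02838947, -0.1291231 ],
       [ 0.13016587,  0.03859814, -0.99074065]]), 't': array([0.02879536, 0.58936121, 0.92552832])}
side {'fovy': 51.125310560061855, 'cx': 277.92833704113036, 'cy': 218.86632578770372, 'R': array([[ 0.9471315 , -0.32026486, -0.01929607],
       [-0.19573576, -0.52910997, -0.82566952],
       [ 0.25422319,  0.78579454, -0.56382401]]), 't': array([-0.52413882,  0.17665057,  0.76810234])}
{'fovy': 62.66000117487162, 'cx': 283.4257542258542, 'cy': 205.7242038328183, 'hand_eye': array([[ 3.07287099e-04, -9.65119911e-01, -2.61808064e-01,
         6.67040408e-02],
       [ 9.99999659e-01,  9.59023347e-05,  8.20180014e-04,
         5.12784995e-06],
       [-7.66464058e-04, -2.61808226e-01,  9.65119612e-01,
        -1.42332784e-01],
       [ 0.00000000e+00,  0.00000000e+00,  0.00000000e+00,
         1.00000000e+00]])}
```

View pics/top0.png

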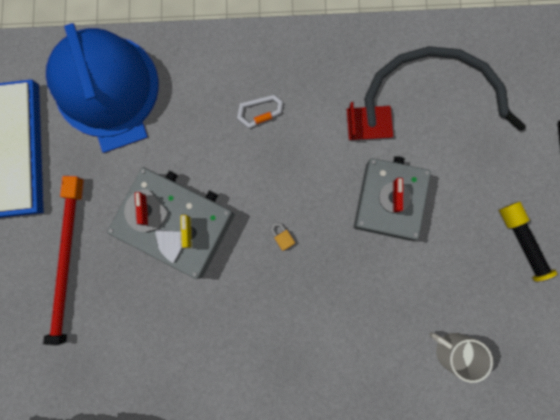

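View pics/side0.png

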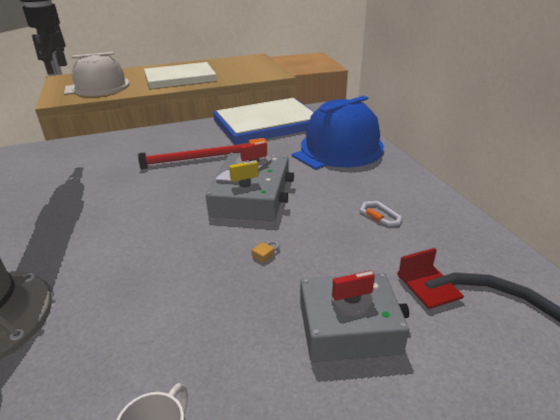

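The top view shows the target box at (172,222): red handle at (141,208), yellow at (185,232), white dots near (145,184) and (189,206), green dots near (171,198) and (213,218). The lookalike box is at (395,198). The side view shows the same layout.

```bash
cat > h.py <<'E'
import numpy as np,cv2
from bench import env
from scipy.spatial.transform import Rotation as Ro
def cam(name,s=None):
    c=env.camera_info(name);f=210/np.tan(np.radians(c['fovy']/2))
    if name=='wrist':
        q=s['ee_rot'];T=np.eye(4);T[:3,:3]=Ro.from_quat([q[1],q[2],q[3],q[0]]).as_matrix();T[:3,3]=s['ee_pos']
        M=T@c['hand_eye'];A=M[:3,:3];o=M[:3,3]
    else: A=np.array(c['R']).T;o=-A@c['t']
    return f,c['cx'],c['cy'],A,o
def ray(k,uv,z):
    f,cx,cy,A,o=k;d=A@np.array([(uv[0]-cx)/f,(uv[1]-cy)/f,1]);return o+d*(z-o[2])/d[2]
def proj(k,X):
    f,cx,cy,A,o=k;p=A.T@(np.array(X)-o);return np.array([cx+f*p[0]/p[2],cy+f*p[1]/p[2]])
def blobs(im,name,mn=4):
    h=cv2.cvtColor(im,cv2.COLOR_RGB2HSV)
    R={'red':[((0,140,70),(8,255,255)),((172,140,70),(180,255,255))],'yellow':[((20,130,90),(33,255,255))],'green':[((45,110,50),(85,255,255))],'white':[((0,0,185),(180,60,255))]}[name]
    m=sum(cv2.inRange(h,np.array(a),np.array(b)) for a,b in R)
    n,l,st,ce=cv2.connectedComponentsWithStats(m.astype(np.uint8))
    return [(st[i][4],ce[i],l==i) for i in range(1,n) if st[i][4]>=mn]
E
python3 - <<'E'
from h import *
im=env.grab_frame('top');k=cam('top')
for n,z in(('green',.06),('white',.06),('red',.1),('yellow',.1)):
    for a,c,m in blobs(im,n):
        if 105<c[0]<240 and 160<c[1]<285: print(n,a,c.round(1),ray(k,c,z).round(4))
cv2.imwrite('pics/z.png',cv2.resize(im[160:285,105:245,::-1],None,fx=4,fy=4,interpolation=2))
E
```

```text
green 14 [170.5 197.7] [0.612  0.2377 0.06  ]
green 15 [212.4 217.4] [0.5676 0.1485 0.06  ]
white 13 [182.9 222.1] [0.5595 0.2109 0.06  ]
white 387 [169.2 243.8] [0.5147 0.2397 0.06  ]
red 180 [140.5 211.2] [0.5799 0.2877 0.1   ]
yellow 167 [185.2 234.6] [0.5301 0.1962 0.1   ]
```

View pics/z.png

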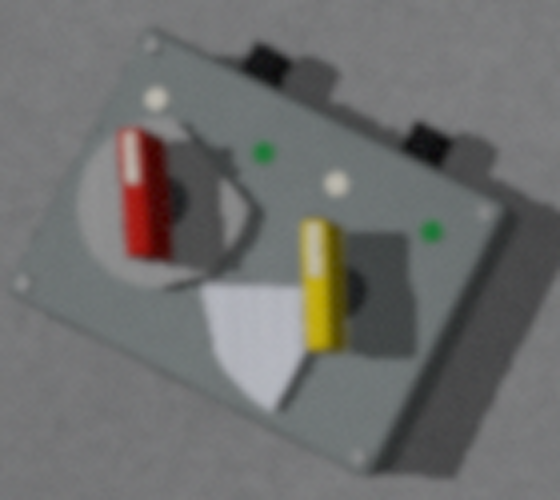

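The crop shows both noses pointing up in the image: red bar at full-frame (141,208), yellow at (185,231). The white dots are at (143.8,184.5) and (189,205.8).

```bash
python3 - <<'E'
from h import *
k=cam('top')
W=[(143.8,184.6),(189,205.8)];G=[(170.5,197.7),(212.4,217.4)]
im=env.grab_frame('top')
cs=[]
for w,g,a,n in zip(W,G,(70,60),('red','yellow')):
    w=ray(k,w,.06)[:2];g=ray(k,g,.06)[:2];d=g-w;L=np.hypot(*d);per=np.array([d[1],-d[0]])/L
    c=(w+g)/2+per*np.sqrt(.057**2-(L/2)**2); cs.append(c)
    print(n,'chord',L,2*.057*np.sin(np.radians(a/2)),'axis',c,'white deg',np.degrees(np.arctan2(*(w-c)[::-1])),'green',np.degrees(np.arctan2(*(g-c)[::-1])))
d=cs[0]-cs[1];print('sep',np.hypot(*d),'yaw',np.degrees(np.arctan2(-d[0],d[1])))
# bar direction: project axis +-33mm at top z .114
for n,c in zip(('red','yellow'),cs):
    m=[b for b in blobs(im,n,40) if 105<b[1][0]<240 and 160<b[1][1]<285][0][2]
    ys,xs=np.nonzero(m);r=cv2.minAreaRect(np.float32(np.c_[xs,ys]));print(n,r,'axis px@.114',proj(k,[*c,.114]))
    v=cv2.fitLine(np.float32(np.c_[xs,ys]),2,0,.01,.01).ravel();p0=v[2:]-v[:2]*12;p1=v[2:]+v[:2]*12
    P,Q=ray(k,p0,.1),ray(k,p1,.1);e=Q-P;e*=np.sign(e[0]);print('bar deg',np.degrees(np.arctan2(e[1],e[0])))
s=env.sense();q=s['ee_rot'];M=Ro.from_quat([q[1],q[2],q[3],q[0]]).as_matrix();print(M.round(3),s['joint_pos'])
E
```

```text
red chord 0.0650163572611493 0.06538771374401925 axis [0.58541576 0.28807445] white deg 7.358773762956013 green -62.186162722096206
yellow chord 0.055946738774702444 0.056999999999999995 axis [0.53659778 0.19637548] white deg 1.737628324699897 green -57.04357846177282
sep 0.1038840527600873 yaw -28.029595676508592
red ((139.8245849609375, 208.232666015625), (30.320363998413086, 8.619646072387695), 85.03025817871094) axis px@.114 [137.9324894  207.60686632]
bar deg 0.10103200436921521
yellow ((184.5, 231.0), (32.0, 7.0), 90.0) axis px@.114 [183.37270883 230.8218731 ]
bar deg -2.6699152224220106
[[-0.975  0.224 -0.   ]
 [ 0.224  0.975 -0.001]
 [-0.    -0.001 -1.   ]] [-1.45313189  0.47751563  0.02235792  1.55604755 -0.01150105  1.10928664
 -0.08309929]
```

Request:
play_rows([
  {"tx":-0.05,"ty":-0.026,"az":-2},
  {"tx":-0.1,"ty":-0.052,"az":-4},
  {"tx":-0.15,"ty":-0.078,"az":-6},
  {"tx":-0.2,"ty":-0.104,"az":-8},
  {"tx":-0.25,"ty":-0.13,"az":-10},
  {"tx":-0.305,"ty":-0.158,"az":-12},
  {"tx":-0.36,"ty":-0.187,"az":-14},
  {"tx":-0.415,"ty":-0.215,"az":-16},
  {"tx":-0.47,"ty":-0.244,"az":-16},
  {"tx":-0.506,"ty":-0.263,"az":-16,"claw":0.06},
])

```text
schema error: expected keys tx, ty, tz, ax, ay, az, claw
```

Request:
play_rows([
  {"tx":0,"claw":0.06},
  {"tx":0,"claw":0.06},
  {"tx":0,"claw":0.06},
])

```text
schema error: expected keys tx, ty, tz, ax, ay, az, claw
```

```bash
cat > w.py <<'E'
import sys
from h import *
s=env.sense();im=env.grab_frame('wrist');k=cam('wrist',s)
cv2.imwrite(f'pics/{sys.argv[1]}.png',im[:,:,::-1])
M=k[3];q=s['ee_rot'];T=Ro.from_quat([q[1],q[2],q[3],q[0]]).as_matrix()
print(s['t'],s['ee_pos'],'toolx deg',np.degrees(np.arctan2(T[1,0],T[0,0])),s['joint_pos'].__array__().round(2),s['grip_width'],s['wrist_force'])
print(T.round(4))
for n,z in(('green',.06),('white',.06),('red',.114),('yellow',.114)):
    for a,c,m in blobs(im,n,60):
        ys,xs=np.nonzero(m);r=cv2.minAreaRect(np.float32(np.c_[xs,ys]))
        b=[ray(k,p,z)[:2] for p in cv2.boxPoints(r)];e=b[1]-b[0];e2=b[2]-b[1]
        e=e if np.hypot(*e)>np.hypot(*e2) else e2
        e=e*np.sign(e[0]);print(n,a,c.round(),ray(k,c,z)[:2].round(4),'len',np.hypot(*e).round(3),'deg',np.degrees(np.arctan2(e[1],e[0])).round(1))
E
python3 w.py w1
```

```text
0.2 [0.15102305 0.6575233  0.23068739] toolx deg 167.06521729453377 [-1.45  0.48  0.02  1.56 -0.01  1.11 -0.08] 0.08523592202859744 [ 0.36969587  0.066988   -0.73770537]
[[-9.746e-01  2.238e-01 -2.000e-04]
 [ 2.238e-01  9.746e-01 -1.100e-03]
 [-1.000e-04 -1.100e-03 -1.000e+00]]
white 586 [417.   5.] [0.0288 0.7968] len 0.045 deg 77.1
white 99 [222. 181.] [0.133  0.6039] len 0.013 deg 35.0
white 245 [233. 195.] [0.1482 0.6097] len 0.028 deg -33.5
white 102 [260. 212.] [0.1694 0.6305] len 0.02 deg -21.0
white 189 [234. 238.] [0.19   0.5995] len 0.024 deg -75.6
white 76 [270. 262.] [0.2216 0.6282] len 0.018 deg 71.5
white 224 [483. 415.] [0.4573 0.8177] len 0.034 deg 77.1
red 122 [183. 337.] [0.2499 0.5456] len 0.019 deg -70.9
red 307 [191. 365.] [0.2791 0.5435] len 0.019 deg -4.5
```

View pics/w1.png

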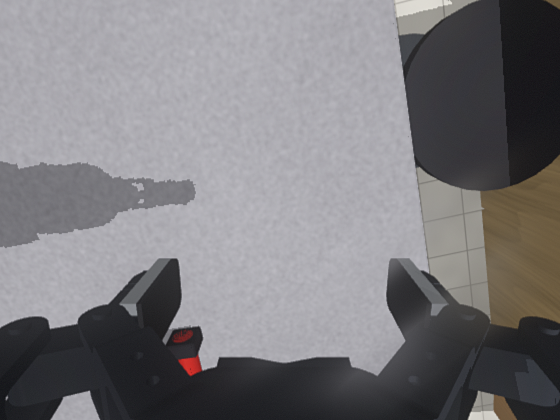

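The moves were refused because every row needs all the keys, so this picture only shows the start pose: table, fingers at (150,300) and (420,300). Resending with all the keys filled in.

Request:
play_rows([
  {"tx":-0.05,"ty":-0.026,"tz":0,"ax":0,"ay":0,"az":-2,"claw":0.085},
  {"tx":-0.1,"ty":-0.052,"tz":0,"ax":0,"ay":0,"az":-4,"claw":0.085},
  {"tx":-0.15,"ty":-0.078,"tz":0,"ax":0,"ay":0,"az":-6,"claw":0.085},
  {"tx":-0.2,"ty":-0.104,"tz":0,"ax":0,"ay":0,"az":-8,"claw":0.085},
  {"tx":-0.25,"ty":-0.13,"tz":0,"ax":0,"ay":0,"az":-10,"claw":0.085},
  {"tx":-0.305,"ty":-0.158,"tz":0,"ax":0,"ay":0,"az":-12,"claw":0.085},
  {"tx":-0.36,"ty":-0.187,"tz":0,"ax":0,"ay":0,"az":-14,"claw":0.085},
  {"tx":-0.415,"ty":-0.215,"tz":0,"ax":0,"ay":0,"az":-16,"claw":0.085},
  {"tx":-0.47,"ty":-0.244,"tz":0,"ax":0,"ay":0,"az":-16,"claw":0.085},
  {"tx":-0.506,"ty":-0.263,"tz":0,"ax":0,"ay":0,"az":-16,"claw":0.06},
])

```text
t: 1.5
ee_pos: [0.5878, 0.2849, 0.2313]
ee_rot: [0.0, -0.025, 1.0, -0.0]
wrist_force: [0.6, 0.3, 0.3]
grip_width: 0.0694
grasp_force: 0.0
```

Request:
play_rows([
  {"tx":0,"ty":0,"tz":0,"ax":0,"ay":0,"az":0,"claw":0.06},
  {"tx":0,"ty":0,"tz":0,"ax":0,"ay":0,"az":0,"claw":0.06},
  {"tx":0,"ty":0,"tz":0,"ax":0,"ay":0,"az":0,"claw":0.06},
])

```text
t: 1.88
ee_pos: [0.5841, 0.2901, 0.2312]
ee_rot: [-0.0, -0.028, 1.0, 0.0]
wrist_force: [-0.9, 0.2, 0.2]
grip_width: 0.06
grasp_force: 0.0
```

```bash
python3 w.py w2
```

```text
1.875 [0.5840616  0.29008886 0.23122119] toolx deg -176.7747296273652 [-0.66  0.44  0.14  1.62 -0.07  1.09  1.13] 0.05997591746753603 [-0.85281442  0.21596204  0.15302683]
[[-9.984e-01 -5.630e-02 -8.000e-04]
 [-5.630e-02  9.984e-01  7.000e-04]
 [ 7.000e-04  8.000e-04 -1.000e+00]]
green 122 [127. 159.] [0.5668 0.1469] len 0.01 deg -3.3
green 109 [225. 212.] [0.6114 0.2364] len 0.01 deg -86.8
white 80 [97.  4.] [0.441  0.1306] len 0.009 deg -86.7
white 227 [134.  10.] [0.4441 0.1602] len 0.018 deg -89.2
white 372 [161.   8.] [0.4409 0.183 ] len 0.032 deg -86.7
white 2713 [244.  26.] [0.451  0.2504] len 0.102 deg -86.7
white 122 [261.   5.] [0.4346 0.2636] len 0.014 deg 66.7
white 64 [328.   4.] [0.4303 0.3182] len 0.01 deg -50.6
white 83 [398.   5.] [0.4283 0.3754] len 0.011 deg -86.7
white 66 [348.   8.] [0.4325 0.3347] len 0.008 deg 15.2
white 303 [99. 21.] [0.4535 0.1316] len 0.03 deg 73.8
white 154 [122.  22.] [0.4534 0.1503] len 0.017 deg 73.9
white 110 [303.  21.] [0.4444 0.2989] len 0.014 deg -67.5
white 82 [442.  22.] [0.4385 0.413 ] len 0.014 deg 62.0
white 76 [164.  21.] [0.4
[... 2606 characters left out ...]
n 0.034 deg -57.6
white 225 [ 17. 225.] [0.6355 0.0384] len 0.036 deg 56.5
white 238 [280. 223.] [0.6193 0.289 ] len 0.031 deg 3.2
white 3975 [544. 284.] [0.6686 0.5577] len 0.159 deg 15.0
white 172 [476. 248.] [0.6339 0.4812] len 0.03 deg -4.4
white 121 [284. 246.] [0.6426 0.2944] len 0.012 deg -86.8
white 93 [ 83. 286.] [0.6975 0.095 ] len 0.018 deg 60.1
white 170 [ 15. 307.] [0.7248 0.0239] len 0.038 deg -81.3
white 184 [ 16. 337.] [0.761  0.0192] len 0.029 deg -66.5
white 63 [138. 408.] [0.8458 0.1428] len 0.037 deg -31.0
red 5530 [484. 101.] [0.5018 0.4309] len 0.163 deg -5.0
red 1083 [279. 191.] [0.576  0.2865] len 0.067 deg 4.4
yellow 2267 [166. 125.] [0.5317 0.2013] len 0.064 deg 3.4
```

View pics/w2.png

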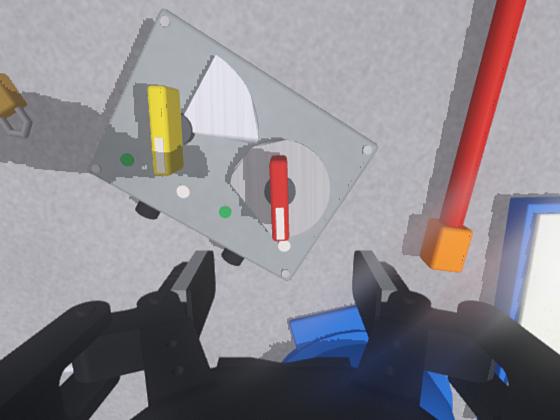

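The wrist picture shows the red bar at (280,198) and the yellow bar at (166,130), with dots at (225,212), (284,246), (127,159) and (183,191). The axes from these dots agree with the top view to 1–2 mm: red (0.586,0.2875), yellow (0.5367,0.195). The red bar lies at about 4°. Going down on red now.

Request:
play_rows([
  {"tx":-0.0015,"ty":-0.0025,"tz":0.04,"ax":0,"ay":0,"az":-1,"claw":0.06},
  {"tx":-0.0015,"ty":-0.0025,"tz":0.08,"ax":0,"ay":0,"az":-1,"claw":0.06},
  {"tx":-0.0015,"ty":-0.0025,"tz":0.115,"ax":0,"ay":0,"az":-1,"claw":0.06},
  {"tx":-0.0015,"ty":-0.0025,"tz":0.135,"ax":0,"ay":0,"az":-1,"claw":0.06},
  {"tx":-0.0015,"ty":-0.0025,"tz":0.148,"ax":0,"ay":0,"az":-1,"claw":0.06},
  {"tx":-0.0015,"ty":-0.0025,"tz":0.148,"ax":0,"ay":0,"az":-1,"claw":0.06},
  {"tx":-0.0015,"ty":-0.0025,"tz":0.148,"ax":0,"ay":0,"az":-1,"claw":0.06},
])

```text
t: 2.8
ee_pos: [0.5879, 0.2863, 0.0846]
ee_rot: [0.001, -0.035, 0.999, 0.001]
wrist_force: [0.4, -0.0, -0.1]
grip_width: 0.0597
grasp_force: 0.0
```

Request:
play_rows([
  {"tx":0,"ty":0,"tz":0,"ax":0,"ay":0,"az":0,"claw":0.03},
  {"tx":0,"ty":0,"tz":0,"ax":0,"ay":0,"az":0,"claw":0.01},
  {"tx":0,"ty":0,"tz":0,"ax":0,"ay":0,"az":0,"claw":0.005},
  {"tx":0,"ty":0,"tz":0,"ax":0,"ay":0,"az":0,"claw":0.005},
  {"tx":0,"ty":0,"tz":0,"ax":0,"ay":0,"az":0,"claw":0.005},
  {"tx":0,"ty":0,"tz":0,"ax":0,"ay":0,"az":0,"claw":0.005},
])

```text
t: 3.55
ee_pos: [0.5872, 0.2869, 0.084]
ee_rot: [0.0, -0.036, 0.999, 0.001]
wrist_force: [-1.8, 3.2, 5.4]
grip_width: 0.0129
grasp_force: 60.7
```

Request:
play_rows([
  {"tx":0,"ty":0,"tz":0,"ax":0,"ay":0,"az":8,"claw":0.005},
  {"tx":0,"ty":0,"tz":0,"ax":0,"ay":0,"az":16,"claw":0.005},
  {"tx":0,"ty":0,"tz":0,"ax":0,"ay":0,"az":24,"claw":0.005},
  {"tx":0,"ty":0,"tz":0,"ax":0,"ay":0,"az":32,"claw":0.005},
  {"tx":0,"ty":0,"tz":0,"ax":0,"ay":0,"az":40,"claw":0.005},
])

```text
t: 4.18
ee_pos: [0.587, 0.286, 0.084]
ee_rot: [-0.0, 0.311, 0.951, 0.0]
wrist_force: [-1.8, 0.3, 6.7]
grip_width: 0.0133
grasp_force: 61.0
```

Request:
play_rows([
  {"tx":0,"ty":0,"tz":0,"ax":0,"ay":0,"az":8,"claw":0.005},
  {"tx":0,"ty":0,"tz":0,"ax":0,"ay":0,"az":15,"claw":0.005},
  {"tx":0,"ty":0,"tz":0,"ax":0,"ay":0,"az":21,"claw":0.005},
  {"tx":0,"ty":0,"tz":0,"ax":0,"ay":0,"az":25,"claw":0.005},
  {"tx":0,"ty":0,"tz":0,"ax":0,"ay":0,"az":28,"claw":0.005},
  {"tx":0,"ty":0,"tz":0,"ax":0,"ay":0,"az":30,"claw":0.005},
  {"tx":0,"ty":0,"tz":0,"ax":0,"ay":0,"az":30,"claw":0.005},
])

```text
t: 5.05
ee_pos: [0.5865, 0.2858, 0.084]
ee_rot: [-0.0, 0.542, 0.84, -0.001]
wrist_force: [-4.0, -1.8, 10.1]
grip_width: 0.0129
grasp_force: 76.9
```

```bash
python3 - <<'E'
from h import *
s=env.sense();q=s['ee_rot'];T=Ro.from_quat([q[1],q[2],q[3],q[0]]).as_matrix()
print(s['t'],s['ee_pos'],'toolx',np.degrees(np.arctan2(T[1,0],T[0,0])),s['wrist_torque'],s['wrist_force'],s['grip_width'])
E
```

```text
5.05 [0.58649426 0.28575704 0.08403386] toolx 114.32248226731639 [-0.19535311  0.92645876  1.62874653] [-4.03350107 -1.8300815  10.09283344] 0.012909489790825806
```

Red is on its stop: the tool turned to −65.7° and shows 1.6 N m. Releasing, rising and going over yellow.

Request:
play_rows([
  {"tx":0,"ty":0,"tz":0,"ax":0,"ay":0,"az":-2,"claw":0.06},
  {"tx":0,"ty":0,"tz":0,"ax":0,"ay":0,"az":-2,"claw":0.06},
  {"tx":0,"ty":0,"tz":0,"ax":0,"ay":0,"az":-2,"claw":0.06},
  {"tx":0,"ty":0,"tz":0,"ax":0,"ay":0,"az":-2,"claw":0.06},
  {"tx":0,"ty":0,"tz":-0.03,"ax":0,"ay":0,"az":-2,"claw":0.06},
  {"tx":0,"ty":0,"tz":-0.08,"ax":0,"ay":0,"az":-2,"claw":0.06},
  {"tx":0,"ty":0,"tz":-0.13,"ax":0,"ay":0,"az":-2,"claw":0.06},
  {"tx":0,"ty":0,"tz":-0.147,"ax":0,"ay":0,"az":-2,"claw":0.06},
])

```text
t: 6.05
ee_pos: [0.5886, 0.2862, 0.2339]
ee_rot: [0.001, 0.53, 0.848, 0.002]
wrist_force: [0.2, -0.8, -0.9]
grip_width: 0.0598
grasp_force: 0.0
```

Request:
play_rows([
  {"tx":-0.01,"ty":-0.01,"tz":0,"ax":0,"ay":0,"az":-8,"claw":0.06},
  {"tx":-0.02,"ty":-0.02,"tz":0,"ax":0,"ay":0,"az":-17,"claw":0.06},
  {"tx":-0.03,"ty":-0.04,"tz":0,"ax":0,"ay":0,"az":-26,"claw":0.06},
  {"tx":-0.04,"ty":-0.055,"tz":0,"ax":0,"ay":0,"az":-35,"claw":0.06},
  {"tx":-0.05,"ty":-0.07,"tz":0,"ax":0,"ay":0,"az":-44,"claw":0.06},
  {"tx":-0.059,"ty":-0.085,"tz":0,"ax":0,"ay":0,"az":-52,"claw":0.06},
  {"tx":-0.059,"ty":-0.085,"tz":0,"ax":0,"ay":0,"az":-60,"claw":0.06},
  {"tx":-0.059,"ty":-0.085,"tz":0,"ax":0,"ay":0,"az":-66,"claw":0.06},
  {"tx":-0.059,"ty":-0.085,"tz":0,"ax":0,"ay":0,"az":-66,"claw":0.06},
  {"tx":-0.059,"ty":-0.085,"tz":0,"ax":0,"ay":0,"az":-66,"claw":0.06},
])

```text
t: 7.3
ee_pos: [0.5363, 0.1954, 0.2298]
ee_rot: [-0.0, -0.017, 1.0, -0.0]
wrist_force: [0.1, 0.5, 0.1]
grip_width: 0.0597
grasp_force: 0.0
```

```bash
python3 w.py w3 | grep -v "^white"
```

```text
7.3 [0.53632944 0.19541241 0.22982081] toolx deg -178.05503832436415 [-0.68  0.31  0.27  1.83 -0.1   1.02  1.24] 0.05966531378265167 [0.10847289 0.52015533 0.12192058]
[[-9.994e-01 -3.390e-02 -8.000e-04]
 [-3.390e-02  9.994e-01 -4.000e-04]
 [ 8.000e-04 -3.000e-04 -1.000e+00]]
green 107 [231. 217.] [0.5669 0.1469] len 0.01 deg -88.0
green 97 [322. 263.] [0.6114 0.2365] len 0.011 deg -88.1
red 2016 [548. 209.] [0.5353 0.4013] len 0.111 deg 5.2
red 477 [412. 256.] [0.5781 0.3009] len 0.036 deg -59.9
yellow 1143 [283. 191.] [0.5276 0.195 ] len 0.067 deg 2.3
```

View pics/w3.png

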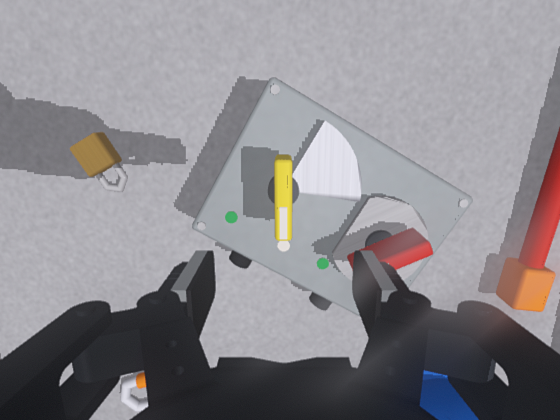

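Red's nose now points at its green dot (322,263), and the disc's flat edge faces the fan plate. The yellow bar at (283,197) is centred under the tool at 2.3°. Descending and gripping.

Request:
play_rows([
  {"tx":0,"ty":0,"tz":0.04,"ax":0,"ay":0,"az":0,"claw":0.06},
  {"tx":0,"ty":0,"tz":0.08,"ax":0,"ay":0,"az":0,"claw":0.06},
  {"tx":0,"ty":0,"tz":0.115,"ax":0,"ay":0,"az":0,"claw":0.06},
  {"tx":0,"ty":0,"tz":0.135,"ax":0,"ay":0,"az":0,"claw":0.06},
  {"tx":0,"ty":0,"tz":0.146,"ax":0,"ay":0,"az":0,"claw":0.06},
  {"tx":0,"ty":0,"tz":0.146,"ax":0,"ay":0,"az":0,"claw":0.06},
  {"tx":0,"ty":0,"tz":0.146,"ax":0,"ay":0,"az":0,"claw":0.06},
])

```text
t: 8.22
ee_pos: [0.5373, 0.1958, 0.0852]
ee_rot: [0.001, -0.018, 1.0, 0.0]
wrist_force: [-0.1, 0.4, 0.2]
grip_width: 0.0594
grasp_force: 0.0
```

Request:
play_rows([
  {"tx":0,"ty":0,"tz":0,"ax":0,"ay":0,"az":0,"claw":0.03},
  {"tx":0,"ty":0,"tz":0,"ax":0,"ay":0,"az":0,"claw":0.01},
  {"tx":0,"ty":0,"tz":0,"ax":0,"ay":0,"az":0,"claw":0.005},
  {"tx":0,"ty":0,"tz":0,"ax":0,"ay":0,"az":0,"claw":0.005},
  {"tx":0,"ty":0,"tz":0,"ax":0,"ay":0,"az":0,"claw":0.005},
  {"tx":0,"ty":0,"tz":0,"ax":0,"ay":0,"az":0,"claw":0.005},
])

```text
t: 8.98
ee_pos: [0.5368, 0.1951, 0.0849]
ee_rot: [0.0, -0.018, 1.0, -0.0]
wrist_force: [-1.5, -2.5, 6.3]
grip_width: 0.0133
grasp_force: 58.8
```

Request:
play_rows([
  {"tx":0,"ty":0,"tz":0,"ax":0,"ay":0,"az":6,"claw":0.005},
  {"tx":0,"ty":0,"tz":0,"ax":0,"ay":0,"az":12,"claw":0.005},
  {"tx":0,"ty":0,"tz":0,"ax":0,"ay":0,"az":18,"claw":0.005},
  {"tx":0,"ty":0,"tz":0,"ax":0,"ay":0,"az":25,"claw":0.005},
  {"tx":0,"ty":0,"tz":0,"ax":0,"ay":0,"az":32,"claw":0.005},
])

```text
t: 9.6
ee_pos: [0.5369, 0.1953, 0.0849]
ee_rot: [0.0, 0.26, 0.966, 0.0]
wrist_force: [-0.7, -1.8, 5.2]
grip_width: 0.0133
grasp_force: 58.9
```

Request:
play_rows([
  {"tx":0,"ty":0,"tz":0,"ax":0,"ay":0,"az":7,"claw":0.005},
  {"tx":0,"ty":0,"tz":0,"ax":0,"ay":0,"az":14,"claw":0.005},
  {"tx":0,"ty":0,"tz":0,"ax":0,"ay":0,"az":20,"claw":0.005},
  {"tx":0,"ty":0,"tz":0,"ax":0,"ay":0,"az":25,"claw":0.005},
  {"tx":0,"ty":0,"tz":0,"ax":0,"ay":0,"az":28,"claw":0.005},
  {"tx":0,"ty":0,"tz":0,"ax":0,"ay":0,"az":30,"claw":0.005},
  {"tx":0,"ty":0,"tz":0,"ax":0,"ay":0,"az":30,"claw":0.005},
])

```text
t: 10.48
ee_pos: [0.537, 0.1953, 0.0849]
ee_rot: [0.001, 0.498, 0.867, -0.0]
wrist_force: [-1.5, -1.4, 6.6]
grip_width: 0.0132
grasp_force: 65.4
```

```bash
python3 - <<'E'
from h import *
s=env.sense();q=s['ee_rot'];T=Ro.from_quat([q[1],q[2],q[3],q[0]]).as_matrix()
print(s['t'],s['ee_pos'],'toolx',np.degrees(np.arctan2(T[1,0],T[0,0])),s['wrist_torque'],s['wrist_force'],s['grip_width'])
E
```

```text
10.475 [0.53701535 0.19533714 0.08491144] toolx 120.2788541836759 [-0.47614228  0.13035311  1.34082024] [-1.46146509 -1.38000364  6.59807227] 0.013208125822055503
```

At the stop (1.34 N m, bar at −59.7°). Releasing and rising, then a check.

Request:
play_rows([
  {"tx":0,"ty":0,"tz":0,"ax":0,"ay":0,"az":-2,"claw":0.06},
  {"tx":0,"ty":0,"tz":0,"ax":0,"ay":0,"az":-2,"claw":0.06},
  {"tx":0,"ty":0,"tz":0,"ax":0,"ay":0,"az":-2,"claw":0.06},
  {"tx":0,"ty":0,"tz":0,"ax":0,"ay":0,"az":-2,"claw":0.06},
  {"tx":0,"ty":0,"tz":-0.03,"ax":0,"ay":0,"az":-2,"claw":0.06},
  {"tx":0,"ty":0,"tz":-0.08,"ax":0,"ay":0,"az":-2,"claw":0.06},
  {"tx":0,"ty":0,"tz":-0.13,"ax":0,"ay":0,"az":-2,"claw":0.06},
  {"tx":0,"ty":0,"tz":-0.16,"ax":0,"ay":0,"az":-2,"claw":0.06},
  {"tx":0,"ty":0,"tz":-0.16,"ax":0,"ay":0,"az":-2,"claw":0.06},
  {"tx":0,"ty":0,"tz":-0.16,"ax":0,"ay":0,"az":-2,"claw":0.06},
])

```text
t: 11.72
ee_pos: [0.536, 0.1954, 0.2435]
ee_rot: [-0.0, 0.484, 0.875, -0.0]
wrist_force: [-0.4, 0.5, -0.6]
grip_width: 0.0599
grasp_force: 0.0
```

```bash
python3 w.py w4 | grep -v "^white"
```

```text
11.725 [0.53597324 0.19544631 0.2434896 ] toolx deg 122.06708581119571 [-0.95  0.33  0.62  1.83 -0.22  1.05  0.32] 0.059873497203387076 [-0.43472423  0.52845143 -0.5505903 ]
[[-5.309e-01  8.474e-01 -1.200e-03]
 [ 8.474e-01  5.309e-01 -3.000e-04]
 [ 4.000e-04 -1.100e-03 -1.000e+00]]
green 105 [372. 189.] [0.6113 0.2364] len 0.011 deg 79.6
green 91 [284. 240.] [0.5669 0.1468] len 0.01 deg 32.1
red 1833 [395. 124.] [0.5775 0.2902] len 0.064 deg -63.5
yellow 1039 [284. 188.] [0.5324 0.202 ] len 0.067 deg -57.5
```

View pics/w4.png

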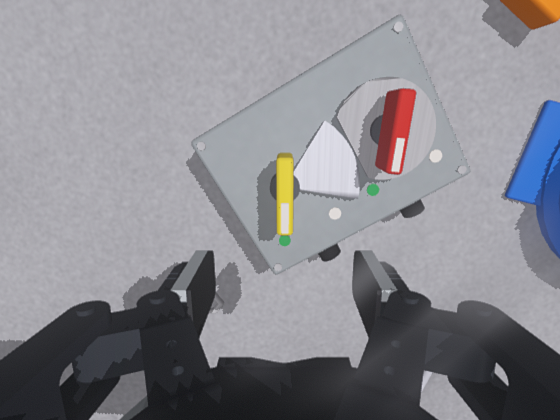

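The picture shows both noses at their green dots, yellow at (284,240) and red at (372,189). The bars measure −57.5° and −63.5°, against green marks at −58.1° and −63.6°. The gripper is clear of everything.

```bash
python3 -c "
from bench import env
print(env.hand_in())"
```

```text
the job is handed in; nothing more can be done
None
```

I turned the red isolator and then the yellow selector fully clockwise to their green marks, let go of both and handed the job in; the lookalike handle on the other box was never approached, and no verdict came back.

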